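# Plug in the service key and hold the tester's sprung lid at the mark

### The arm

A 6-joint arm with a two-finger parallel gripper is mounted at the origin on the work surface. World frame = base frame: x ahead of the robot, y to its left, z up, the work surface at z = 0. Lengths are in mm, angles in rad, forces in N, time in s.
With the tool pointing down it reaches from about 300 to 775 mm from the base axis. Payload 14.6 kg.
Tool frame: the origin (TCP) lies midway between the tips of the shut fingers; the grasp point (between the pads) lies 19 mm behind it; x points along the fingers, z is the direction in which the jaws open and shut, and the axes are right-handed (so a half turn about x gives the same grasp; the last joint's range is limited). The gripper opens to 94 mm and grips with 3 to 60 N. Pads are 16 mm wide; open, the fingers measure 119 mm over their backs; the gripper's body (75 mm by 177 mm) begins 78 mm behind the grasp point.
Start: joints at [1.223, 0.3, 1.521, -0, 1.321, -0.067], TCP at [152.416, 528.449, 205.446] pointing down, gripper open.
Joint ranges: [-3.03, 3.03], [-0.79, 2.21], [0.23, 2.52], [-1.04, 4.18], [0, 3.07], [-2.55, 2.55]. Speed limits (rad/s): [2.22, 2.22, 2.57, 3.14, 3.14, 3.14].

### API

Orientations are given as [roll, pitch, yaw] about the fixed x, y, z axes, in that order (R = Rz(yaw) Ry(pitch) Rx(roll)).
In Python, from cell import * gives the robot as it stands.
- The arm moves only by the tool play_rows, never from a script. Its argument "motion" is one flat list of numbers, 7 for each row, row after row: the turn, a rotation vector about the tool's x, y, z in rad, then the shift along the tool's x, y, z in m, then the closure, from -1 (fully open) to 1 (shut), so that 0 is half open. In form: [rx, ry, rz, x, y, z, fingers, rx, ry, rz, x, y, z, fingers, ...]. A call has 1 to 20 rows; each row shifts and turns the pose as measured when the row begins, along the tool's axes as they then stand; what a row does not reach is not made up. A row lasts 1/10 s, in which the tool goes at most 50 mm and 8.59 degrees, less where a joint would pass 70% of its speed; a pose out of reach is approached as far as the arm can. A call with a gripper value outside its range is refused whole. The fingers move at their own pace and stop on an object; "newtons" is the grip in N (left out, the last holds). Time passes only in rows, so rows that do not move let the fingers close. It gives the time, the measured TCP pose, the force and the opening at its end, in the units of the state.
- read_state(): the state, without advancing time (a new reading comes with each control period).
- camera(name): name is "scene" or "side" or "wrist"; returns (picture, depth): 400x640x3 uint8, blue, green, red; 400x640 float32, mm along the optical axis (not along the pixel's ray), 0 where there is no reading.
- camera_params(name): a dict with "fx", "fy", "cx", "cy" (pixels), "T" (4x4, takes a point from camera to world coordinates). Camera axes: x right, y down, z forward; pixel columns grow to the right and rows downward; lengths in mm; the calibration is good to about 2 mm. A picture is of the moment at which its call begins: read the wrist's pose just before it. camera_params takes no time and is no camera call; for the wrist camera it gives the pose at the moment of the call.
- sign_off(): hands the job in, once; it reports no verdict.
Trained networks look in the newest picture that a camera, given by its name, has taken for a name from the list of things; names that differ only in an ending like _2 or _b are one class to them, and where a whole thing is asked for, a point or a joint stands for the part that bears it (a point fixed in the world has none). Each returns a list of dicts, best first, with "conf" (0 to 1); they miss things now and then, are a little off and sometimes report something else, mostly with a low value. They report only what shows in the picture. A call takes as long as a camera call. They do not tell look-alikes from the thing itself.
- masks_of(camera, name): "region" (400x640 bool, what is visible of it).
- place_of(camera, name): "at" ([x, y, z] in mm, in the coordinates of the camera as it stood for that picture, good to about 4 mm: a listed point, or the origin of a listed thing).
The state is a dict: "clock": time; "joints": joint angles; "qd": joint speeds; "effort": joint torques, N m; "eef_pos": TCP position; "eef_rot": TCP orientation; "wrist_force": force on the tool from outside, world axes, zero at the start; "moment": the same for the moment, N m; "finger_gap": finger opening in mm.
Only numpy, scipy, OpenCV 4.12 (cv2) and the standard library are available. Lean on these libraries where they do the work, as an engineer would, in place of code of your own. Each camera call takes 0.05 s, during which the arm holds its last target.

### The job

Take the yellow service plug from the bin and push it fully home in the socket beside the board tester while the lid is still shut, then let go of it. Then lift the tester's sprung blue lid by its handle until the lid is in line with the red setting arm, and keep holding it still there with the gripper: finish while holding, do not let go. Leave the red arm, the other plugs and everything else on the bench where they are.

Things in the scene. Friction and masses are not known exactly. Their poses are not given: they have to be found in the camera images.
- plug_yellow_mid (a point): centre (half-way up, on the axis) of the yellow plug, which stands upright in one compartment of the bin: steel shank 20 mm diameter and 35 mm long below (its foot tapers to 14 mm over the last 5 mm), yellow round head 30 mm diameter and 25 mm high above, 60 mm high in all, 40 to 85 g; the head spans 5 to 30 mm above this point, the shank's foot is 30 mm below it. z up along the plug. This is the service plug
- plug_blue_mid (a point): centre (half-way up, on the axis) of the blue plug, which stands upright in one compartment of the bin: steel shank 20 mm diameter and 35 mm long below (its foot tapers to 14 mm over the last 5 mm), blue round head 30 mm diameter and 25 mm high above, 60 mm high in all, 40 to 85 g; the head spans 5 to 30 mm above this point, the shank's foot is 30 mm below it. z up along the plug. Leave it
- plug_white_mid (a point): centre (half-way up, on the axis) of the white plug, which stands upright in one compartment of the bin: steel shank 20 mm diameter and 35 mm long below (its foot tapers to 14 mm over the last 5 mm), white round head 30 mm diameter and 25 mm high above, 60 mm high in all, 40 to 85 g; the head spans 5 to 30 mm above this point, the shank's foot is 30 mm below it. z up along the plug. Leave it
- bin: grey bin fixed to the bench, 222 x 85 mm and 24 mm high, walls 4 mm, three compartments in a row along its own x axis (about 69 x 77 mm each), one plug standing in each, in any order; origin at the centre of its underside
- tester: board tester fixed to the bench: white tray 200 (x) x 220 (y) x 70 mm high with a blue lid, its front (handle side) towards its own -x, a yellow socket pod 70 x 70 x 40 mm high on its right (-y) side and a scale with the red setting arm on its left (+y) side; origin at the centre of the tray's underside, z up
- socket (a point): centre of the mouth of the round hole in the top of the pod (40 mm above the bench): hole 26 mm diameter (3 mm chamfer at its mouth), right through the pod and vertical; the plug's shank goes in until the head's underside rests on the pod, the plug's centre then being 5 mm below this point. The tester's tray wall is 55 mm away on its +y side. Axes as the tester's
- lid_hinge (a point): middle of the lid's hinge axis, 77.5 mm above the bench along the tester's far edge; axes as the tester's, the hinge axis along y
- lid_handle (a point): centre of the lid's handle, a black round bar 20 mm diameter and 36 mm long along y, on a steel arm 14 mm wide (from its middle) that holds it 35 mm clear in front of the lid's front edge; 243 mm from the hinge axis and level with it when shut. It can be pinched over its two end faces from above (the bar can turn between the pads). Axes turn with the lid: x from handle to hinge, y along the bar and the hinge axis, z out of the lid's top
- lid (a joint): lid angle, 0 shut, growing as the handle side rises (handle's height above the hinge axis = 243 mm x sin(angle)), stops at 1.2 rad. A spring pulls it shut: about 3 N at the handle to start it, 5 to 6 N near the mark; let go, it snaps shut
- mark (a joint): angle of the red setting arm about the same hinge axis, measured as the lid's angle is: it is the angle the lid is to be held at. Set somewhere between 0.40 and 0.72 rad; held by friction
- mark_tip (a point): middle of the outer end of the red setting arm, a bar 205 mm long and 6 mm high beside the lid's left (+y) edge, 133 mm to the left of the lid's middle, pivoting on the lid's hinge axis; axes turn with the arm: x from this end to the hinge. Leave it as set
- mug: white mug, 76 mm across, 90 high; origin at its underside; leave it
- screwdriver: orange-handled screwdriver lying on the bench; leave it
- spool: blue flanged spool standing on end, 56 mm across, 38 high; origin at its underside; leave it
- meter: yellow handheld meter lying flat, 160 x 75 x 32 mm; origin at its underside; leave it
- carton: cardboard carton, 120 x 90 x 60 mm; origin at its underside; leave it
Things that resemble listed ones, but are neither listed nor needed, are in the scene too. Leave any orange or turquoise look-alike of the part that bears plug_yellow_mid alone.

How it is judged:
By the outcome, as a careful person would: the job done as asked, in the order asked, and still so for the second after the job is handed in, while the arm keeps its last pose, push and grip.
It also fails if it takes over 51 s, if anything falls off the work surface, if the arm or the gripper's body presses on something with over 40 N, if the wrist force passes 120 N, or if a joint passes its speed limit or range.

## Working session

There is one attempt and no reset: what is moved stays moved. The work goes in short steps, Python scripts to look and compute and a tool call to move; the robot and the scene stay as the last step left them, time stands still between calls to the robot, and variables do not carry over. Pictures are saved under pics/ and viewed, and the job is handed in when it is done.

Besides the shell and the picture viewer there is one more tool, called after ">>>" by a JSON object that holds its "api" and its "payload". play_rows: Moves the arm, as the interface text tells. Its arguments: {"type":"object","properties":{"motion":{"type":"array","items":{"type":"number"}},"newtons":{"type":"number"}},"required":["motion"]}

```bash
mkdir -p pics; ls; python3 - <<'E'
from cell import *
import cv2
print(read_state())
for n in ("scene","side","wrist"):
    im,d=camera(n); cv2.imwrite(f"pics/{n}0.png",im); p=camera_params(n); print(n,p)
E
```

```text
pics
{'clock': 0.0, 'joints': array([ 1.22339753e+00,  3.00509076e-01,  1.52157650e+00,  1.53730701e-05,
        1.32068741e+00, -6.66020522e-02]), 'qd': array([-0.00014413,  0.0004894 , -0.00060382,  0.00059577, -0.00067177,
       -0.00084331]), 'effort': array([ 1.46595667e-04, -5.31804836e+01, -3.52739775e+01,  7.09120464e-02,
        2.43364874e-02, -8.47310753e-05]), 'eef_pos': array([152.32862453, 528.21590659, 204.86743661]), 'eef_rot': array([ 3.0623759 ,  1.56961591, -1.93081364]), 'wrist_force': array([-0.23135056, -0.05840892,  0.68456903]), 'moment': array([0.01408618, 0.01085936, 0.06910744]), 'finger_gap': 94.2530727802006}
scene {'fx': 424.6311352363909, 'fy': 424.6311352363909, 'cx': 309.58027596820926, 'cy': 209.59335520999238, 'T': array([[ 6.46887594e-01,  5.79118886e-01, -4.96142880e-01,
         1.11113217e+03],
       [ 7.62559261e-01, -4.85856095e-01,  4.27138418e-01,
        -5.89031043e+02],
       [ 6.30988292e-03, -6.54648891e-01, -7.55906750e-01,
         1.01475479e+03],
       [ 0.00000000e+00,  0.00000000e+00,  0.00000000e+00,
         1.00000000e+00]]
[... 212 characters left out ...]
.95369705e-02, -6.62605994e-01,  7.47923876e-01,
        -1.00323417e+03],
       [-1.47180630e-02, -7.48041747e-01, -6.63488450e-01,
         9.14687342e+02],
       [ 0.00000000e+00,  0.00000000e+00,  0.00000000e+00,
         1.00000000e+00]])}
wrist {'fx': 351.1726529250058, 'fy': 351.1726529250058, 'cx': 314.6334449420342, 'cy': 195.5534802186194, 'T': array([[ 2.76356522e-01,  9.22421391e-01,  2.69751460e-01,
         7.26270463e+01],
       [ 9.61054904e-01, -2.65462354e-01, -7.68323441e-02,
         5.51480281e+02],
       [ 7.37059872e-04,  2.80479083e-01, -9.59859855e-01,
         3.82945470e+02],
       [ 0.00000000e+00,  0.00000000e+00,  0.00000000e+00,
         1.00000000e+00]])}
```

View pics/scene0.png

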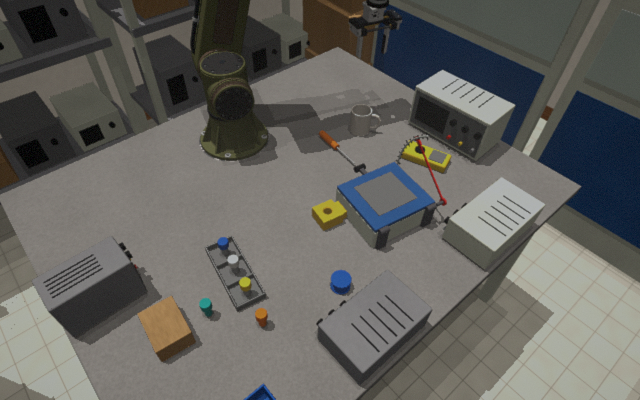

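View pics/side0.png

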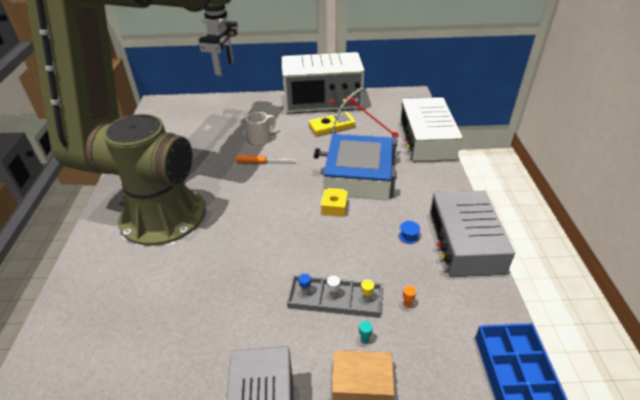

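View pics/wrist0.png

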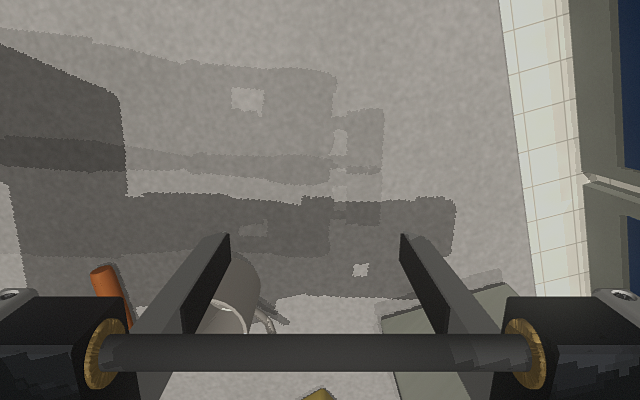

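Scene view: the bin is at (235,270) with the yellow plug at (245,284), the pod at (329,213), the tester at (385,200), and the red arm runs from (443,202) to (418,140). The side view shows the handle at (318,154).

```bash
cat > h.py <<'E'
from cell import *
import numpy as np, cv2
def W(cam,p,P=None):
    T=(P or camera_params(cam))["T"]; return T[:3,:3]@np.array(p)+T[:3,3]
def px(cam,u,v,z,P=None):  # ray at height z
    P=P or camera_params(cam); T=P["T"]; r=T[:3,:3]@np.array([(u-P["cx"])/P["fx"],(v-P["cy"])/P["fy"],1]); o=T[:3,3]
    return o+r*(z-o[2])/r[2]
def proj(cam,X,P=None):
    P=P or camera_params(cam); T=P["T"]; c=T[:3,:3].T@(np.array(X)-T[:3,3]); return np.array([P["cx"]+P["fx"]*c[0]/c[2],P["cy"]+P["fy"]*c[1]/c[2]])
def cloud(cam,d,P):
    v,u=np.mgrid[0:400,0:640]; c=np.stack([(u-P["cx"])/P["fx"]*d,(v-P["cy"])/P["fy"]*d,d],-1)
    return c@P["T"][:3,:3].T+P["T"][:3,3]
E
python3 - <<'E'
from h import *
np.set_printoptions(precision=1,suppress=True)
for cam in("scene","side"):
    for n in ["plug_yellow_mid","socket","lid_hinge","lid_handle","mark_tip","tester","bin"]:
        for r in place_of(cam,n)[:3]:
            w=W(cam,r["at"]); print(cam,n,round(r["conf"],2),w,proj(cam,w))
print(read_state()["clock"])
E
```

```text
scene plug_yellow_mid 0.72 [ 571.3 -340.4   35.8] [246.4 288.7]
scene plug_yellow_mid 0.7 [ 663.8 -355.    31.1] [262.9 317.7]
scene plug_yellow_mid 0.55 [ 551.2 -445.1   32.7] [208.  307.2]
scene socket 0.87 [507.6   1.9  44.7] [327.5 209.1]
scene lid_hinge 0.93 [704.4 135.9  79.5] [408.5 218.1]
scene lid_handle 0.97 [465.5 179.5  80.9] [360.5 167. ]
scene mark_tip 0.47 [568.3 295.  205.5] [416.8 137.4]
scene tester 0.61 [597.4 150.7   1.6] [381.2 211.6]
scene bin 0.58 [ 489.3 -326.8    2. ] [234.9 272.4]
side plug_yellow_mid 0.76 [ 563.1 -333.4   31.6] [364.4 290.3]
side plug_yellow_mid 0.71 [ 660.9 -358.5   30.5] [406.8 297.5]
side plug_yellow_mid 0.68 [ 553.7 -445.    29.9] [365.7 331.7]
side socket 0.85 [510.1   3.4  39.5] [334.  196.7]
side socket 0.18 [705.5 133.2  76.1] [394.4 158.2]
side lid_hinge 0.96 [706.2 133.5  77.3] [394.6 157.8]
side lid_hinge 0.57 [ 491.  -326.1    0.2] [334.2 297. ]
side lid_handle 0.75 [465.2 178.9  74. ] [316.7 152.9]
side mark_tip 0.63 [572.  295.7 206. ] [348.2  96.3]
side mark_tip 0.18 [263.8 387.3  -3.4] [259.8 138.9]
side tester 0.94 [599.6 151.4  -8.9] [358.7 177.2]
side tester 0.48 [263.5 383.9  -3.4] [259.7 139.4]
0.85
```

```bash
cat >> h.py <<'E'
from scipy.spatial.transform import Rotation as Ro
def pose():
    s=read_state(); return np.array(s["eef_pos"]),Ro.from_euler("xyz",s["eef_rot"]),s
def tooldown(jaw_yaw):
    z=np.array([np.cos(jaw_yaw),np.sin(jaw_yaw),0]); x=np.array([0,0,-1.]); return Ro.from_matrix(np.stack([x,np.cross(z,x),z],1))
def delta(p,jaw_yaw):
    """tool-frame rotvec and shift (m) from now to target"""
    q,R,s=pose(); T=tooldown(jaw_yaw); return (R.inv()*T).as_rotvec(), R.inv().apply(np.array(p)-q)/1000
E
python3 - <<'E'
from h import *
np.set_printoptions(precision=3,suppress=True)
q,R,s=pose(); print(R.as_matrix()); z=R.as_matrix()[:,2]; print("jaw yaw",np.arctan2(z[1],z[0]))
for cam in("scene","side"):
  for n in ["plug_blue_mid","plug_white_mid"]:
    for r in place_of(cam,n)[:2]: print(cam,n,r["conf"],W(cam,r["at"]))
P=camera_params("wrist"); print(proj("wrist",q,P))
E
```

```text
[[ 0.    -0.961  0.277]
 [-0.     0.277  0.961]
 [-1.    -0.    -0.   ]]
jaw yaw 1.2899907276517248
scene plug_blue_mid 0.5 [289.086 241.789   3.952]
scene plug_blue_mid 0.47 [ 419.565 -312.123   33.409]
scene plug_white_mid 0.68 [294.681 241.095   5.444]
scene plug_white_mid 0.63 [ 486.601 -327.691   34.456]
side plug_blue_mid 0.68 [ 418.48  -312.087   31.091]
side plug_white_mid 0.7 [ 487.977 -322.372   33.934]
[313.92  249.493]
```

```bash
cat >> h.py <<'E'
def rows(p,jaw,n,c):
    """n straight rows from now to target, shifts expressed in the tool frame at each row's start"""
    q,R,s=pose(); T=tooldown(jaw); rv=(R.inv()*T).as_rotvec()/n; st=(np.array(p)-q)/n/1000
    out=[]
    for i in range(n):
        Ri=R*Ro.from_rotvec(rv*i); out.append(list(np.round(rv,3))+list(np.round(Ri.inv().apply(st),4))+[c])
    print("step mm",np.linalg.norm(st)*1000,"rot",np.linalg.norm(rv))
    for r in out: print(", ".join(f"{v:g}" for v in r)+",")
E
python3 - <<'E'
from h import *
rows([567,-337,200],-0.185,20,-0.3)
E
```

```text
step mm 47.98247062461372 rot 0.07375102975289738
0.074, 0, -0, 0.0003, -0.0319, -0.0358, -0.3,
0.074, 0, -0, 0.0003, -0.0345, -0.0334, -0.3,
0.074, 0, -0, 0.0003, -0.0368, -0.0308, -0.3,
0.074, 0, -0, 0.0003, -0.039, -0.028, -0.3,
0.074, 0, -0, 0.0003, -0.0409, -0.025, -0.3,
0.074, 0, -0, 0.0003, -0.0427, -0.0219, -0.3,
0.074, 0, -0, 0.0003, -0.0442, -0.0187, -0.3,
0.074, 0, -0, 0.0003, -0.0454, -0.0154, -0.3,
0.074, 0, -0, 0.0003, -0.0465, -0.012, -0.3,
0.074, 0, -0, 0.0003, -0.0472, -0.0086, -0.3,
0.074, 0, -0, 0.0003, -0.0477, -0.0051, -0.3,
0.074, 0, -0, 0.0003, -0.048, -0.0015, -0.3,
0.074, 0, -0, 0.0003, -0.0479, 0.002, -0.3,
0.074, 0, -0, 0.0003, -0.0477, 0.0055, -0.3,
0.074, 0, -0, 0.0003, -0.0471, 0.009, -0.3,
0.074, 0, -0, 0.0003, -0.0463, 0.0125, -0.3,
0.074, 0, -0, 0.0003, -0.0453, 0.0159, -0.3,
0.074, 0, -0, 0.0003, -0.044, 0.0191, -0.3,
0.074, 0, -0, 0.0003, -0.0425, 0.0223, -0.3,
0.074, 0, -0, 0.0003, -0.0407, 0.0254, -0.3,
```

>>> {"api": "play_rows", "payload": {"motion": [0.074,0,0,0,-0.032,-0.036,-0.3,0.074,0,0,0,-0.0345,-0.0335,-0.3,0.074,0,0,0,-0.037,-0.031,-0.3,0.074,0,0,0,-0.039,-0.028,-0.3,0.074,0,0,0,-0.041,-0.025,-0.3,0.074,0,0,0,-0.043,-0.022,-0.3,0.074,0,0,0,-0.044,-0.019,-0.3,0.074,0,0,0,-0.0455,-0.0155,-0.3,0.074,0,0,0,-0.0465,-0.012,-0.3,0.074,0,0,0,-0.047,-0.0085,-0.3,0.074,0,0,0,-0.0475,-0.005,-0.3,0.074,0,0,0,-0.048,-0.0015,-0.3,0.074,0,0,0,-0.048,0.002,-0.3,0.074,0,0,0,-0.0475,0.0055,-0.3,0.074,0,0,0,-0.047,0.009,-0.3,0.074,0,0,0,-0.0465,0.0125,-0.3,0.074,0,0,0,-0.045,0.016,-0.3,0.074,0,0,0,-0.044,0.019,-0.3,0.074,0,0,0,-0.0425,0.0225,-0.3,0.074,0,0,0,-0.041,0.0255,-0.3]}}

```text
clock: 3.05
eef_pos: [552.2, -380.6, 208.2]
eef_rot: [0.256, 1.56, 0.011]
wrist_force: [0.3, -0.6, 1.3]
finger_gap: 61.1
```

```bash
cat >> h.py <<'E'
def look(tag,names,n=3):
    P=camera_params("wrist"); q,R,s=pose(); im,d=camera("wrist"); cv2.imwrite(f"pics/{tag}.png",im); np.savez(f"{tag}.npz",d=d,im=im,**P)
    for k in names:
        for r in place_of("wrist",k)[:n]:
            w=W("wrist",r["at"],P); print(k,round(r["conf"],2),w,proj("wrist",w,P))
    return P
E
python3 - <<'E'
from h import *
np.set_printoptions(precision=1,suppress=True)
print(pose()[2]["eef_pos"],pose()[2]["joints"])
look("w1",["plug_yellow_mid"])
np.set_printoptions(precision=4,suppress=True)
print(delta([567,-337,130],-0.185))
E
```

```text
[ 552.2 -380.6  208.2] [-0.7  0.6  1.1  0.   1.4 -0.4]
plug_yellow_mid 0.72 [ 570.  -339.    37.2] [321.2 133.5]
plug_yellow_mid 0.72 [ 551.  -446.    25.1] [327.1 231.6]
plug_yellow_mid 0.43 [ 532.6 -549.6   -3.9] [330.9 300.3]
(array([-0.0622,  0.0074, -0.0031]), array([0.0754, 0.0481, 0.0028]))
```

View pics/w1.png

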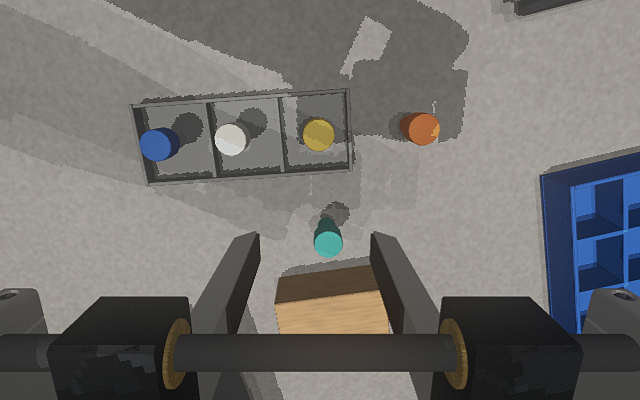

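Wrist view: the yellow head top is at (319,134) in the right-hand compartment. The turquoise look-alike is at (328,242) and the orange one at (423,130). Next I'll measure with depth and colour from here, then move over the plug.

```bash
cat >> h.py <<'E'
def ytop(tag,lo=(20,90,90),hi=(40,255,255),box=None):
    f=np.load(tag+".npz"); P={k:f[k] for k in("fx","fy","cx","cy","T")}
    hsv=cv2.cvtColor(f["im"],cv2.COLOR_BGR2HSV); m=cv2.inRange(hsv,lo,hi)
    if box: k=np.zeros_like(m); k[box[1]:box[3],box[0]:box[2]]=1; m*=k
    X=cloud("wrist",f["d"],P)[(m>0)&(f["d"]>0)]; zt=np.percentile(X[:,2],90); t=X[X[:,2]>zt-4]
    print("n",len(X),"ztop",zt,"centroid",t.mean(0),"minmax",t.min(0),t.max(0), "circle c",(t.min(0)+t.max(0))/2)
    return X,P,m
E
python3 - <<'E'
from h import *
np.set_printoptions(precision=1,suppress=True)
ytop("w1",box=(290,105,350,165))
E
```

```text
n 828 ztop 63.466844841009156 centroid [ 566.9 -336.6   62.5] minmax [ 552.5 -351.4   59.8] [ 581.3 -322.1   65. ] circle c [ 566.9 -336.7   62.4]
```

>>> {"api": "play_rows", "payload": {"motion": [-0.03,0.004,-0.0015,0.02,0.024,0.0015,-0.3,-0.03,0.004,-0.0015,0.02,0.024,0.0015,-0.3]}}

```text
clock: 3.35
eef_pos: [566.0, -339.7, 165.4]
eef_rot: [-0.648, 1.569, -0.839]
wrist_force: [0.9, 0.3, -0.4]
finger_gap: 61.2
```

```bash
python3 - <<'E'
from h import *
np.set_printoptions(precision=1,suppress=True)
look("w2",["plug_yellow_mid"],1)
ytop("w2",box=(270,180,370,320))
np.set_printoptions(precision=4,suppress=True)
print(delta([566.9,-336.7,32],-0.185))
E
```

```text
plug_yellow_mid 0.98 [ 571.6 -335.7   37.1] [320.8 182.8]
n 883 ztop 63.38953843936237 centroid [ 566.8 -337.3   62.5] minmax [ 552.4 -351.3   59.7] [ 581.3 -324.7   65. ] circle c [ 566.9 -338.    62.4]
(array([-0.0019, -0.0018, -0.0005]), array([0.1318, 0.0003, 0.0011]))
```

View pics/w2.png

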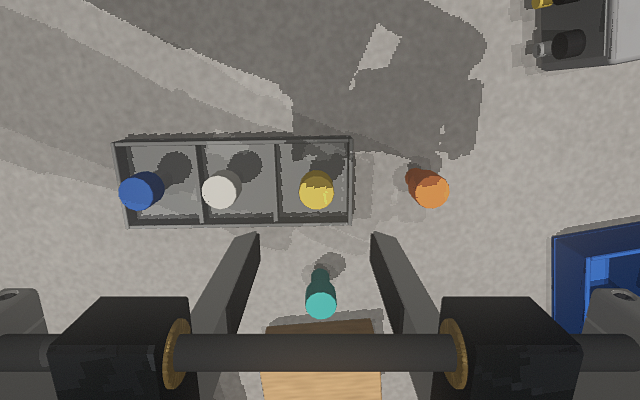

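The two views agree: plug at (567,-337), head top at z about 62.5. Descending.

>>> {"api": "play_rows", "payload": {"motion": [0,0,0,0.044,0,0.0005,-0.3,0,0,0,0.044,0,0.0005,-0.3,0,0,0,0.04,0,0,-0.3,0,0,0,0,0,0,-0.3]}}

```text
clock: 3.85
eef_pos: [568.3, -338.0, 37.7]
eef_rot: [-0.463, 1.565, -0.649]
wrist_force: [-0.4, 0.7, -0.3]
finger_gap: 60.7
```

>>> {"api": "play_rows", "payload": {"motion": [0,0.003,0,0.005,0.001,-0.0015,-0.3,0,0,0,0,0,0,0.6,0,0,0,0,0,0,0.6,0,0,0,0,0,0,0.6,0,0,0,0,0,0,0.6,0,0,0,0,0,0,0.6], "newtons": 20}}

```text
clock: 4.45
eef_pos: [570.1, -339.5, 43.0]
eef_rot: [-0.514, 1.555, -0.701]
wrist_force: [-0.5, 0.2, -1.6]
finger_gap: 29.7
```

```bash
python3 - <<'E'
from h import *
np.set_printoptions(precision=3,suppress=True)
for i in range(2):
    q,R,s=pose(); print(q,s["joints"],s["qd"],s["wrist_force"],s["finger_gap"]); camera("wrist")
print(delta([567,-337,32],-0.185))
E
```

```text
[ 570.079 -339.507   42.966] [-0.592  0.701  1.321 -0.002  1.105 -0.405] [-0.002 -0.009 -0.004  0.002  0.003  0.   ] [-0.502  0.187 -1.634] 29.697712630791923
[ 570.088 -339.52    42.923] [-0.592  0.701  1.321 -0.002  1.105 -0.405] [ 0.001  0.007  0.003  0.001 -0.001 -0.   ] [0.521 0.707 0.006] 29.787572265227023
(array([-0.001,  0.013,  0.007]), array([ 0.011,  0.002, -0.003]))
```

>>> {"api": "play_rows", "payload": {"motion": [0,0,0,0.001,0,-0.0005,-0.1,0,0.006,0.003,0.001,0.001,-0.001,-0.1,0,0.006,0.003,0.008,0.001,-0.001,-0.1,0,0,0,0.007,0.0005,-0.001,-0.1,0,0,0,0.001,0,-0.0005,-0.1], "newtons": 20}}

```text
clock: 5.05
eef_pos: [566.1, -335.8, 22.6]
eef_rot: [-2.7, 1.57, -2.886]
wrist_force: [0.5, 0.0, -0.2]
finger_gap: 51.6
```

>>> {"api": "play_rows", "payload": {"motion": [0,0,0,-0.009,-0.001,0.001,-0.1,0,0,0,0,0,0,-0.1]}}

```text
clock: 5.25
eef_pos: [566.8, -337.0, 31.7]
eef_rot: [-3.106, 1.569, 2.991]
wrist_force: [0.3, 0.2, 0.8]
finger_gap: 51.9
```

>>> {"api": "play_rows", "payload": {"motion": [0,0,0,0,0,0,0.6,0,0,0,0,0,0,0.6,0,0,0,0,0,0,0.6,0,0,0,0,0,0,0.6], "newtons": 25}}

```text
clock: 5.65
eef_pos: [567.1, -337.2, 32.6]
eef_rot: [-2.314, 1.57, -2.5]
wrist_force: [0.4, 0.0, -0.6]
finger_gap: 29.4
```

The fingertips sit about 5 mm below the head's underside and would strike the pod before the plug seats, so I'll regrasp about 11 mm higher.

>>> {"api": "play_rows", "payload": {"motion": [0,0,0,0,0,0,0.1,0,0,0,0,0,0,0.1,0,0,0,-0.011,0,0,0.1,0,0,0,0,0,0,0.1]}}

```text
clock: 6.05
eef_pos: [567.1, -337.2, 44.5]
eef_rot: [-2.342, 1.57, -2.528]
wrist_force: [0.5, 0.2, 0.1]
finger_gap: 42.4
```

>>> {"api": "play_rows", "payload": {"motion": [0,0,0,0,0,0,0.7,0,0,0,0,0,0,0.7,0,0,0,0,0,0,0.7,0,0,0,0,0,0,0.7], "newtons": 30}}

```text
clock: 6.45
eef_pos: [567.2, -337.3, 45.0]
eef_rot: [-1.57, 1.57, -1.756]
wrist_force: [-0.4, -0.1, 0.7]
finger_gap: 29.7
```

```bash
python3 - <<'E'
from h import *
rows([567,-337,150],-0.185,3,0.7)
E
```

```text
step mm 35.007424878834044 rot 0.0004945743868566857
-0, 0, 0, -0.035, 0.0001, -0.0001, 0.7,
-0, 0, 0, -0.035, 0.0001, -0.0001, 0.7,
-0, 0, 0, -0.035, 0.0001, -0.0001, 0.7,
```

>>> {"api": "play_rows", "payload": {"motion": [0,0,0,-0.04,0,0,0.7,0,0,0,-0.04,0,0,0.7,0,0,0,-0.03,0.02,-0.001,0.7,0,0,0,0,0.04,-0.002,0.7,0,0,0,0,0.045,-0.002,0.7,0,0,0,0,0.045,-0.002,0.7,0,0,0,0,0.045,-0.001,0.7,0,0,0,0,0.04,-0.001,0.7,0,0,0,0,0.01,0,0.7,0,0,0,0,0,0,0.7]}}

```text
clock: 7.45
eef_pos: [603.5, -86.6, 157.3]
eef_rot: [2.816, 1.567, 2.627]
wrist_force: [-0.4, -0.3, -0.6]
finger_gap: 29.6
```

```bash
python3 - <<'E'
from h import *
np.set_printoptions(precision=1,suppress=True)
print(pose()[0],pose()[2]["finger_gap"])
look("w3",["socket","lid_handle","lid_hinge"],1)
E
```

```text
[603.5 -86.6 157.3] 29.636367947971458
socket 0.86 [509.3   5.8  39.3] [182.  105.1]
```

View pics/w3.png

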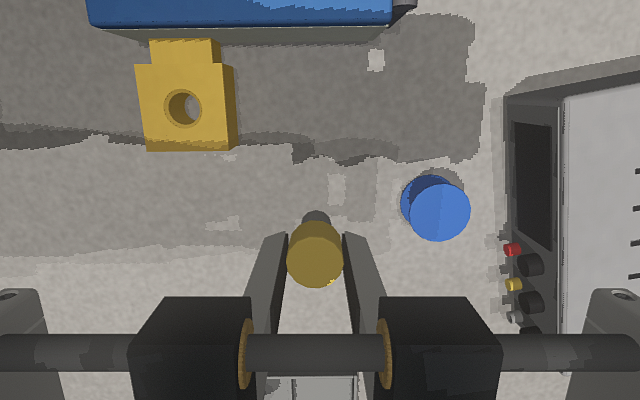

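Wrist view: the plug hangs upright in the grip, head at (315,255). The socket mouth is at (184,108) on the yellow pod.

```bash
python3 - <<'E'
from h import *
np.set_printoptions(precision=1,suppress=True)
f=np.load("w3.npz"); P={k:f[k] for k in("fx","fy","cx","cy","T")}
X=cloud("wrist",f["d"],P)
print("pod top z",np.median(X[130:145,150:225,2]),np.median(X[70:85,150:225,2]))
im=f["im"]; cv2.imwrite("pics/w3c.png",cv2.resize(im[60:160,130:250],None,fx=5,fy=5,interpolation=cv2.INTER_CUBIC))
q=pose()[0]
for dz in (18,-17,-42): print(dz,proj("wrist",q+[0,0,dz],P))
for u,v in((184,108),): print(px("wrist",u,v,40,P))
E
```

```text
pod top z 38.55629795117693 38.566432597483356
18 [316.9 268.3]
-17 [316.7 240.5]
-42 [316.6 225.5]
[510.5   3.2  40. ]
```

View pics/w3c.png

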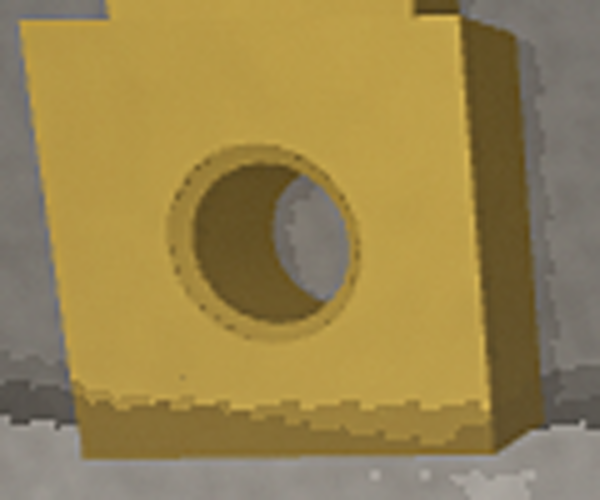

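```bash
python3 - <<'E'
from h import *
np.set_printoptions(precision=1,suppress=True)
f=np.load("w3.npz")
X,P,m=ytop("w3",lo=(20,60,50),box=(280,205,350,300))
q=pose()[0]; print(q)
cv2.imwrite("pics/w3d.png",cv2.resize(f["im"][195:305,250:380],None,fx=5,fy=5,interpolation=cv2.INTER_CUBIC))
# finger tips depth points
Xc=cloud("wrist",f["d"],P); print(Xc[240,275],Xc[240,350],Xc[238,280],Xc[238,352])
E
```

```text
n 3161 ztop 175.4061045920616 centroid [602.6 -85.1 174.6] minmax [ 587.6 -100.4  171.4] [616.9 -70.8 176.8] circle c [602.2 -85.6 174.1]
[603.2 -89.2 157.2]
[584.3 -73.1 168.1] [622.2 -80.3 167.9] [586.5 -73.6 165.1] [623.4 -80.4 165.7]
```

View pics/w3d.png

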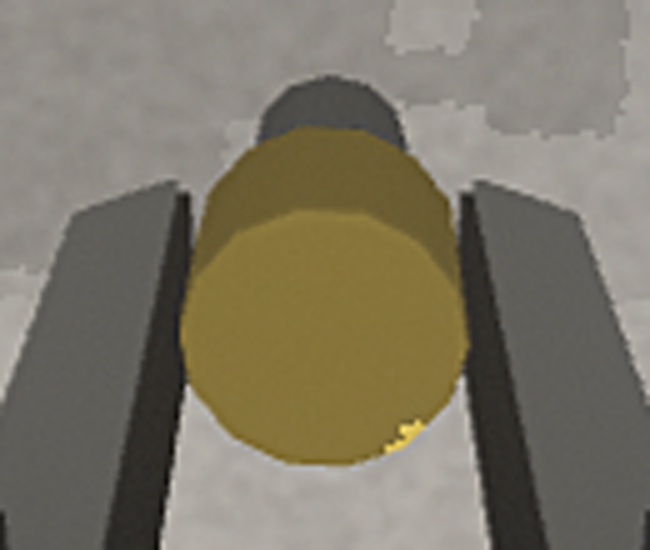

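```bash
python3 - <<'E'
from h import *
rows([510,2,115],-0.185,4,0.7)
E
```

```text
step mm 34.25675860446757 rot 0.0020491366705930464
-0.002, -0.001, -0, 0.0107, 0.0179, -0.0272, 0.7,
-0.002, -0.001, -0, 0.0106, 0.018, -0.0272, 0.7,
-0.002, -0.001, -0, 0.0106, 0.018, -0.0271, 0.7,
-0.002, -0.001, -0, 0.0106, 0.0181, -0.0271, 0.7,
```

>>> {"api": "play_rows", "payload": {"motion": [-0.002,0,0,0.0107,0.018,-0.027,0.7,-0.002,0,0,0.0107,0.018,-0.027,0.7,-0.002,0,0,0.0107,0.018,-0.027,0.7,-0.002,0,0,0.0107,0.018,-0.027,0.7,0,0,0,0,0,0,0.7]}}

```text
clock: 8.15
eef_pos: [507.1, -2.4, 112.5]
eef_rot: [3.078, 1.568, 2.883]
wrist_force: [-0.7, -0.2, -0.9]
finger_gap: 29.5
```

```bash
python3 - <<'E'
from h import *
np.set_printoptions(precision=1,suppress=True)
print(pose()[0])
look("w4",["socket","lid_handle"],1)
print(pose()[0])
np.set_printoptions(precision=4,suppress=True)
print(delta([510,2,115],-.185))
E
```

```text
[507.1  -2.4 112.5]
socket 0.72 [509.2   8.   37.4] [316.2 193. ]
[510.3  -4.1 114.2]
(array([-0.0112,  0.0009, -0.0004]), array([-0.0008,  0.006 , -0.0015]))
```

View pics/w4.png

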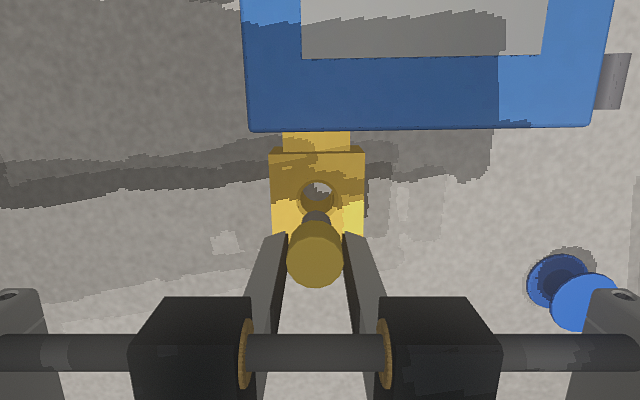

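```bash
python3 - <<'E'
from h import *
np.set_printoptions(precision=1,suppress=True)
f=np.load("w4.npz"); P={k:f[k] for k in("fx","fy","cx","cy","T")}
im=f["im"]; cv2.imwrite("pics/w4c.png",cv2.resize(im[140:300,250:390],None,fx=5,fy=5,interpolation=cv2.INTER_CUBIC)[:600])
ytop("w4",lo=(20,60,40),box=(285,225,345,292))
for u,v in ((317,195),(317,197),(317,199),(317,201)): print(v,px("wrist",u,v,39.5,P))
E
```

```text
n 3321 ztop 130.7111986570347 centroid [506.3  -0.9 129.9] minmax [491.4 -16.6 126.7] [522.4  13.  133.3] circle c [506.9  -1.8 130. ]
195 [509.5   7.   39.5]
197 [509.2   5.5  39.5]
199 [508.9   3.9  39.5]
201 [508.6   2.4  39.5]
```

View pics/w4c.png

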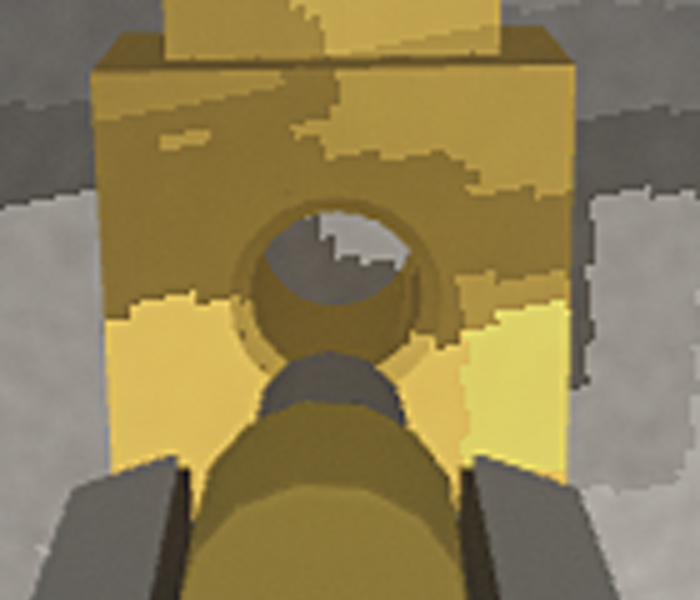

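>>> {"api": "play_rows", "payload": {"motion": [-0.01,0,0,0.01,0.006,-0.0018,0.7,0,0,0,0.01,0,0,0.7,0,0,0,0,0,0,0.7]}}

```text
clock: 8.6
eef_pos: [511.3, 0.4, 92.8]
eef_rot: [0.163, 1.568, -0.025]
wrist_force: [0.5, -0.9, -0.7]
finger_gap: 29.3
```

```bash
python3 - <<'E'
from h import *
np.set_printoptions(precision=4,suppress=True)
print(pose()[0],delta([509.5,2.2,48],-.185))
E
```

```text
[511.3289   0.4346  92.8071] (array([-0.0031,  0.0024, -0.0004]), array([ 0.0448,  0.0014, -0.0022]))
```

>>> {"api": "play_rows", "payload": {"motion": [-0.003,0.002,0,0.004,0.0014,-0.0022,0.7,0,0,0,0.008,0,-0.0003,0.7]}}

```text
clock: 8.8
eef_pos: [509.6, 2.0, 80.3]
eef_rot: [0.484, 1.57, 0.299]
wrist_force: [0.0, 0.4, -1.5]
finger_gap: 29.2
```

>>> {"api": "play_rows", "payload": {"motion": [0,0,0,0.01,0,0,0.7,0,0,0,0.01,0,0,0.7,0,0,0,0.007,0,0,0.7]}}

```text
clock: 9.1
eef_pos: [509.4, 2.0, 50.6]
eef_rot: [0.759, 1.57, 0.574]
wrist_force: [0.4, -0.4, -1.2]
finger_gap: 29.6
```

Inside with no contact. Pressing down the last millimetres.

>>> {"api": "play_rows", "payload": {"motion": [0,0,0,0.003,0,0,0.7,0,0,0,0.002,0,0,0.7,0,0,0,0.001,0,0,0.7]}}

```text
clock: 9.4
eef_pos: [509.5, 2.0, 45.4]
eef_rot: [1.829, 1.571, 1.644]
wrist_force: [-10.7, 0.3, 18.8]
finger_gap: 29.3
```

>>> {"api": "play_rows", "payload": {"motion": [0,0,0,0,0,0,0.1,0,0,0,0,0,0,0.0,0,0,0,0,0,0,-0.1,0,0,0,-0.03,0,0,-0.1,0,0,0,-0.035,0,0,-0.1]}}

```text
clock: 9.9
eef_pos: [507.8, 2.1, 108.5]
eef_rot: [-3.064, 1.564, 3.033]
wrist_force: [-0.5, 0.1, 0.1]
finger_gap: 51.9
```

```bash
python3 - <<'E'
from h import *
np.set_printoptions(precision=1,suppress=True)
print(pose()[0],pose()[2]["wrist_force"])
look("w5",["plug_yellow_mid","lid_handle"],1)
im,d=camera("side"); np.savez("s5.npz",im=im,d=d); cv2.imwrite("pics/s5.png",cv2.resize(im[80:240,260:420],None,fx=4,fy=4)[:600]); 
ytop("w5",lo=(20,60,40),box=(270,170,365,270))
E
```

```text
[507.8   2.1 108.5] [-0.5  0.1  0.1]
plug_yellow_mid 0.96 [512.8   1.3  37.4] [323.3 207.9]
n 7555 ztop 63.40827450670391 centroid [508.8   3.4  63.6] minmax [494.  -11.9  59.4] [534.5  17.5 109.4] circle c [514.2   2.8  84.4]
```

View pics/w5.png

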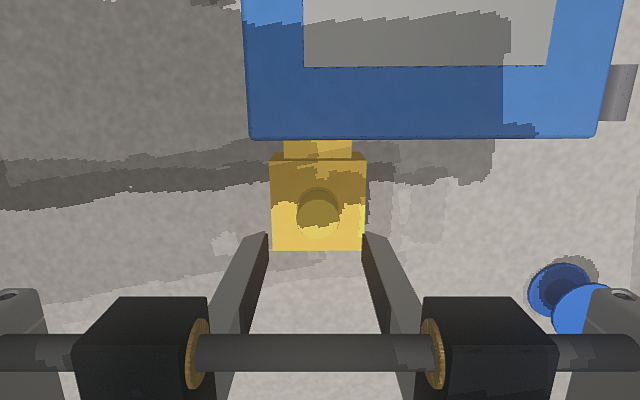

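View pics/s5.png

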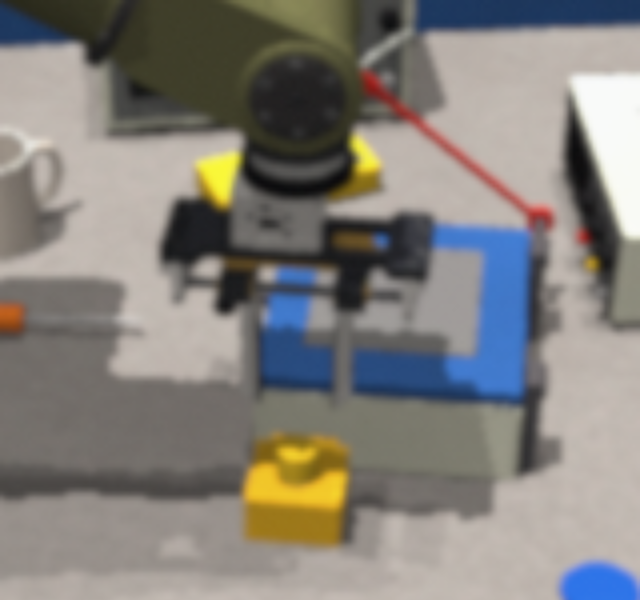

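The plug is seated: head top minus pod top measures 25 mm by depth. Now up and round to the handle.

```bash
python3 - <<'E'
from h import *
rows([460,180,190],1.385,12,-0.1)
E
```

```text
step mm 16.801120846727166 rot 0.13085586592786116
-0.131, -0, -0, -0.0068, 0.0138, -0.0067, -0.1,
-0.131, -0, -0, -0.0068, 0.0146, -0.0049, -0.1,
-0.131, -0, -0, -0.0068, 0.0151, -0.0029, -0.1,
-0.131, -0, -0, -0.0068, 0.0153, -0.0009, -0.1,
-0.131, -0, -0, -0.0068, 0.0153, 0.0011, -0.1,
-0.131, -0, -0, -0.0068, 0.0151, 0.0031, -0.1,
-0.131, -0, -0, -0.0068, 0.0145, 0.005, -0.1,
-0.131, -0, -0, -0.0068, 0.0137, 0.0069, -0.1,
-0.131, -0, -0, -0.0068, 0.0127, 0.0086, -0.1,
-0.131, -0, -0, -0.0068, 0.0115, 0.0102, -0.1,
-0.131, -0, -0, -0.0068, 0.0101, 0.0116, -0.1,
-0.131, -0, -0, -0.0068, 0.0085, 0.0128, -0.1,
```

>>> {"api": "play_rows", "payload": {"motion": [0,0,0,-0.03,0,0,-0.1,-0.131,0,0,-0.006,0.014,-0.007,-0.1,-0.131,0,0,-0.006,0.0145,-0.005,-0.1,-0.131,0,0,-0.006,0.015,-0.003,-0.1,-0.131,0,0,-0.006,0.0153,-0.001,-0.1,-0.131,0,0,-0.006,0.0153,0.001,-0.1,-0.131,0,0,-0.006,0.015,0.003,-0.1,-0.131,0,0,-0.006,0.0145,0.005,-0.1,-0.131,0,0,-0.002,0.0137,0.007,-0.1,-0.131,0,0,0,0.0127,0.0086,-0.1,-0.131,0,0,0,0.0115,0.01,-0.1,-0.131,0,0,0,0.01,0.0116,-0.1,-0.131,0,0,0,0.0085,0.0128,-0.1,0,0,0,0,0,0,-0.1]}}

```text
clock: 11.5
eef_pos: [446.6, 183.8, 165.8]
eef_rot: [1.785, 1.538, -3.049]
wrist_force: [0.6, 1.0, 1.0]
finger_gap: 51.8
```

```bash
python3 - <<'E'
from h import *
np.set_printoptions(precision=1,suppress=True)
print(pose()[0])
look("w6",["lid_handle","lid_hinge","mark_tip"],1)
print(pose()[0])
np.set_printoptions(precision=4,suppress=True); print(delta([465,179,120],1.385))
E
```

```text
[446.6 183.8 165.8]
lid_handle 0.69 [512.2   3.4  38.7] [137.9 280. ]
[447.5 182.3 166.7]
(array([ 0.0568, -0.0078, -0.0308]), array([ 0.0461, -0.0192, -0.0007]))
```

View pics/w6.png

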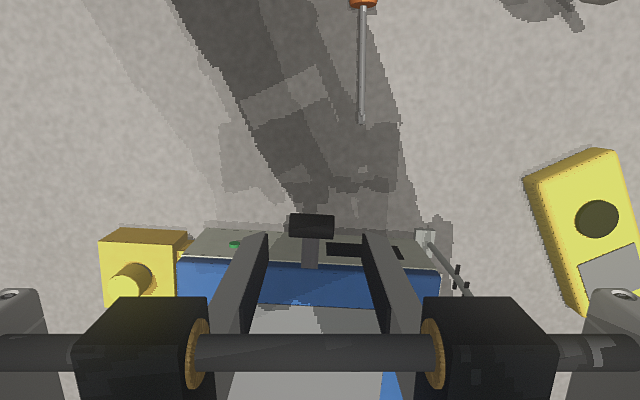

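Wrist view: the handle bar's centre is at about (312,226), its arm goes down to the lid at (311,250). The plug still stands in the pod at (133,280).

```bash
python3 - <<'E'
from h import *
np.set_printoptions(precision=1,suppress=True)
f=np.load("w6.npz"); P={k:f[k] for k in("fx","fy","cx","cy","T")}; im=f["im"]
X=cloud("wrist",f["d"],P)
g=im.max(2); m=(g<45); m[:205]=0; m[240:]=0; m[:,:284]=0; m[:,340:]=0
m&=(X[...,2]>60)&(X[...,2]<100)
Y=X[m]; print(len(Y),Y.mean(0),np.percentile(Y,[2,50,98],axis=0))
# along tester axes
yw=-0.185; R=np.array([[np.cos(yw),np.sin(yw)],[-np.sin(yw),np.cos(yw)]])
L=Y[:,:2]@R.T; c=(np.percentile(L,1,axis=0)+np.percentile(L,99,axis=0))/2; print(np.percentile(L,[1,99],axis=0), R.T@c)
cov=np.cov(Y[:,:2].T); w,v=np.linalg.eigh(cov); print("bar dir",v[:,1],np.arctan2(v[1,1],v[0,1]))
cv2.imwrite("pics/w6c.png",cv2.resize(im[195:305,250:390],None,fx=5,fy=5,interpolation=cv2.INTER_CUBIC))
# red arm and lid plane from side/scene initial cameras
for cam in("scene","side"):
    i2,d2=camera(cam); Pc=camera_params(cam); np.savez(f"{cam}6.npz",im=i2,d=d2,**Pc)
    hsv=cv2.cvtColor(i2,cv2.COLOR_BGR2HSV); r=((hsv[...,0]<6)|(hsv[...,0]>174))&(hsv[...,1]>150)&(hsv[...,2]>60)
    Z=cloud(cam,d2,Pc); h=np.array([705,134.7,77.5]); D=Z-h
    xt=D[...,0]*np.cos(yw)+D[...,1]*np.sin(yw); yt=-D[...,0]*np.sin(yw)+D[...,1]*np.cos(yw)
    k=r&(abs(yt-133)<15)&(xt<10)&(xt>-200)&(d2>0); a=np.polyfit(xt[k],D[...,2][k],1); print(cam,k.sum(),"arm angle",np.arctan(-a[0]),"off",a[1],np.median(yt[k]))
    k2=k&(xt<-60);print(np.median(np.arctan2(D[...,2][k2]-3,-xt[k2])))
E
```

```text
1048 [461.5 179.3  83.3] [[452.6 162.6  76.5]
 [460.9 179.4  84.2]
 [472.5 196.1  86.6]]
[[413.1 244. ]
 [431.2 278.3]] [463. 179.]
bar dir [0.2 1. ] 1.3982422669169423
scene 116 arm angle 0.6657507842326892 off 4.6678517386141785 129.422326441613
0.6722322271768374
side 48 arm angle 0.6569506594019565 off 2.4687431499822665 128.95961716985408
0.6525502133684903
```

View pics/w6c.png

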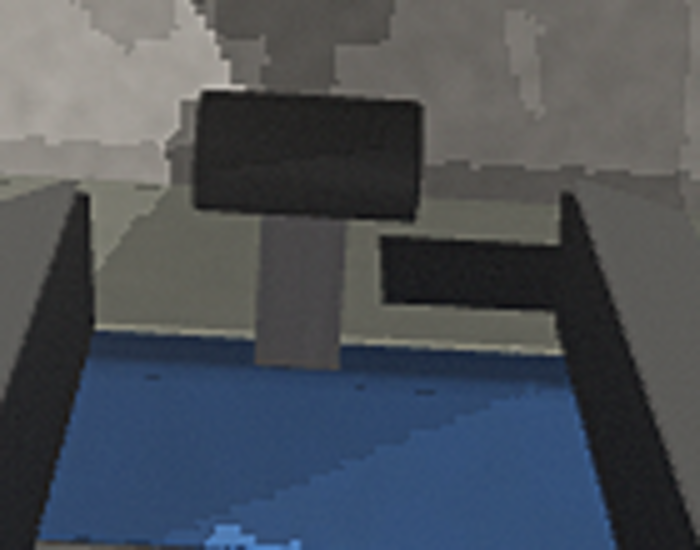

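>>> {"api": "play_rows", "payload": {"motion": [0.028,-0.004,-0.015,0.015,-0.009,-0.001,-0.2,0.028,-0.004,-0.015,0.015,-0.009,-0.001,-0.2,0,0,0,0,0,0,-0.2]}}

```text
clock: 12.1
eef_pos: [465.8, 176.3, 136.3]
eef_rot: [-0.961, 1.568, 0.418]
wrist_force: [-1.0, -0.2, 0.1]
finger_gap: 56.2
```

```bash
python3 - <<'E'
from h import *
np.set_printoptions(precision=1,suppress=True)
look("w7",["lid_handle"],1)
np.set_printoptions(precision=4,suppress=True); print(pose()[0],delta([464.2,179,58],1.388))
f=np.load("w7.npz"); P={k:f[k] for k in("fx","fy","cx","cy","T")}; im=f["im"]
X=cloud("wrist",f["d"],P)
m=(im.max(2)<45)&(X[...,2]>70)&(X[...,2]<92); m[:190]=0; m[300:]=0; m[:,275:355].sum()
m[:,:275]=0; m[:,355:]=0
Y=X[m]; yw=-0.183; R=np.array([[np.cos(yw),np.sin(yw)],[-np.sin(yw),np.cos(yw)]]); L=Y[:,:2]@R.T; c=(np.percentile(L,1,axis=0)+np.percentile(L,99,axis=0))/2; print(len(Y),np.percentile(L,[1,99],axis=0), R.T@c,np.percentile(Y[:,2],[50,98]))
E
```

```text
lid_handle 0.61 [464.7 178.3  80.8] [316.2 213.6]
[465.9406 176.8575 137.9463] (array([-0.0069,  0.0023,  0.0033]), array([0.0799, 0.0024, 0.0016]))
1381 [[413.6737 243.1837]
 [432.1936 277.745 ]] [463.271  179.1496] [84.1722 86.3833]
```

View pics/w7.png

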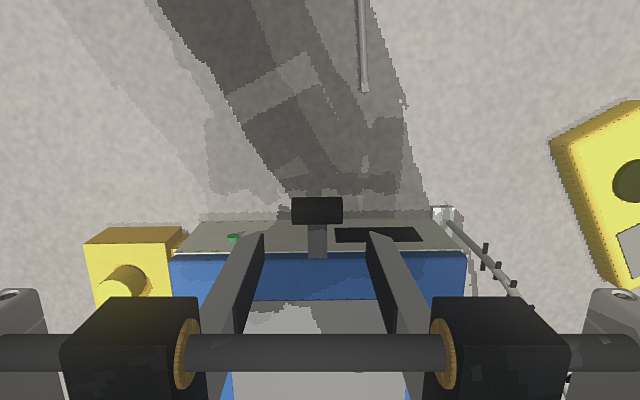

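Handle confirmed near (464.2, 179, 77). Descending over it.

>>> {"api": "play_rows", "payload": {"motion": [-0.006,0.002,0.003,0.02,0.0022,0.0016,-0.2,0,0,0,0.02,0,0,-0.2,0,0,0,0.02,0,0,-0.2,0,0,0,0.016,0,0,-0.2,0,0,0,0,0,0,-0.2]}}

```text
clock: 12.7
eef_pos: [465.6, 179.7, 64.8]
eef_rot: [-0.98, 1.565, 0.409]
wrist_force: [0.1, -0.5, -0.6]
finger_gap: 56.5
```

```bash
python3 - <<'E'
from h import *
np.set_printoptions(precision=4,suppress=True); print(pose()[0],delta([464.2,179,58],1.388))
look("w8",[],1)
print(pose()[0],delta([464.2,179,58],1.388))
E
```

```text
[465.6226 179.7193  64.7571] (array([0.0005, 0.0033, 0.0049]), array([ 0.0067,  0.0013, -0.001 ]))
[466.2276 179.8824  65.8995] (array([0.0004, 0.0041, 0.0064]), array([ 0.0079,  0.0019, -0.0013]))
```

View pics/w8.png

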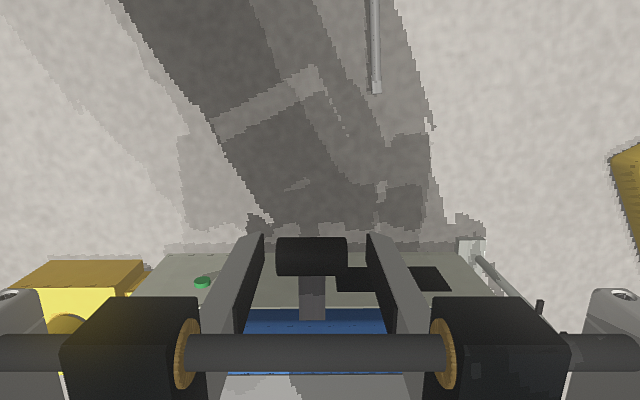

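>>> {"api": "play_rows", "payload": {"motion": [0,0.004,0.006,0.007,0.0018,-0.001,-0.1,0,0,0,0.001,0,0,0.1,0,0,0,0,0,0,0.6,0,0,0,0,0,0,0.6,0,0,0,0,0,0,0.6,0,0,0,0,0,0,0.6], "newtons": 45}}

```text
clock: 13.35
eef_pos: [465.0, 178.0, 60.7]
eef_rot: [-2.131, 1.568, -0.742]
wrist_force: [0.7, 1.1, -2.6]
finger_gap: 35.6
```

```bash
python3 - <<'E'
from h import *
np.set_printoptions(precision=4,suppress=True); q,R,s=pose(); print(q,s["wrist_force"],s["finger_gap"],s["joints"])
look("w9",[],1)
E
```

```text
[465.0203 178.021   60.6929] [ 0.6593  1.1155 -2.624 ] 35.5570730139608 [ 0.2934  0.3618  1.8096 -0.0031  0.9687 -1.0941]
```

View pics/w9.png

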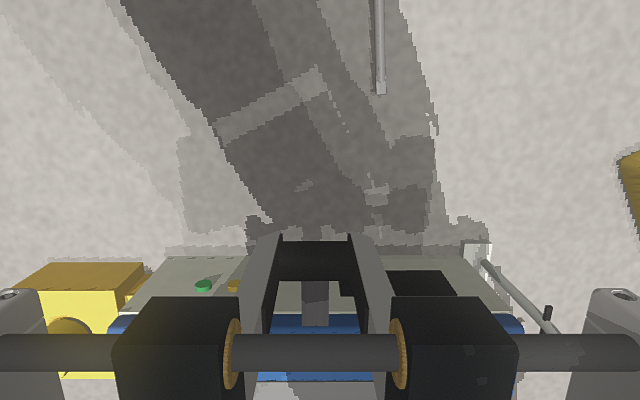

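>>> {"api": "play_rows", "payload": {"motion": [0,0,0,-0.0146,-0.0004,0,0.6,0,0,0,-0.0145,-0.0013,0,0.6,0,0,0,-0.0144,-0.0022,0,0.6,0,0,0,-0.0143,-0.003,0,0.6,0,0,0,-0.014,-0.0039,0,0.6]}}

```text
clock: 13.9
eef_pos: [475.4, 176.2, 132.8]
eef_rot: [-2.825, 1.568, -1.436]
wrist_force: [5.0, -0.0, -9.2]
finger_gap: 35.5
```

>>> {"api": "play_rows", "payload": {"motion": [0,0,0,-0.0138,-0.0047,0,0.6,0,0,0,-0.0135,-0.0055,0,0.6,0,0,0,-0.0131,-0.0063,0,0.6,0,0,0,-0.0127,-0.0071,0,0.6]}}

```text
clock: 14.3
eef_pos: [498.3, 172.0, 186.1]
eef_rot: [2.547, 1.567, -2.347]
wrist_force: [3.9, 0.7, -10.7]
finger_gap: 35.6
```

>>> {"api": "play_rows", "payload": {"motion": [0,0,0,-0.0085,-0.005,0,0.6,0,0,0,-0.008,-0.0055,0,0.6,0,0,0,0,0,0,0.6]}}

```text
clock: 14.6
eef_pos: [509.0, 170.1, 202.8]
eef_rot: [2.249, 1.565, -2.645]
wrist_force: [-1.1, 0.8, -6.4]
finger_gap: 35.8
```

```bash
cat > meas.py <<'E'
from h import *
np.set_printoptions(precision=3,suppress=True)
def meas(tag):
    q,R,s=pose(); d=q-np.array([465.0,178.0,60.7]); dx=d[0]*.983-d[1]*.183
    print("TCP",q,"F",s["wrist_force"],"gap",s["finger_gap"],"clock",s["clock"]); print("theta from z",np.arcsin(d[2]/243),"from x",np.arccos(1-dx/243))
    yw=-0.184
    for cam in("scene","side"):
        im,dd=camera(cam); P=camera_params(cam); np.savez(f"{cam}_{tag}.npz",im=im,d=dd,**P); cv2.imwrite(f"pics/{cam}_{tag}.png",im)
        hsv=cv2.cvtColor(im,cv2.COLOR_BGR2HSV); Z=cloud(cam,dd,P); D=Z-np.array([705,134.7,77.5])
        xt=D[...,0]*np.cos(yw)+D[...,1]*np.sin(yw); yt=-D[...,0]*np.sin(yw)+D[...,1]*np.cos(yw); zt=D[...,2]
        r=((hsv[...,0]<6)|(hsv[...,0]>174))&(hsv[...,1]>150)&(hsv[...,2]>60)&(abs(yt-133)<15)&(xt<-20)&(xt>-200)&(dd>0)
        a=np.polyfit(xt[r],zt[r],1)
        b=(hsv[...,0]>95)&(hsv[...,0]<125)&(hsv[...,1]>120)&(abs(yt)<112)&(xt<-10)&(xt>-215)&(zt>0)&(dd>0)
        c=np.polyfit(xt[b],zt[b],1)
        for _ in range(5):
            e=zt-np.polyval(c,xt); b=b&(abs(e)<4); c=np.polyfit(xt[b],zt[b],1)
        print(cam,"arm",r.sum(),np.arctan(-a[0]),a[1],"lid",b.sum(),np.arctan(-c[0]),c[1],"yt",yt[b].min(),yt[b].max())
E
python3 -c "
from meas import *
meas('a')"
```

```text
TCP [509.007 170.115 202.81 ] F [-1.107  0.828 -6.413] gap 35.77817287323568 clock 14.6
theta from z 0.6246495532511189 from x 0.6162675522401438
scene arm 92 0.6921896608932209 0.056515866840781276 lid 2082 0.6111812503447125 9.57227063005408 yt -111.89710132204503 105.29171571464745
side arm 40 0.6697469059211012 -0.6155095676821628 lid 1038 0.6065943437054507 7.5387552559354365 yt -111.98402459749767 103.30792669452151
```

```bash
python3 - <<'E'
import cv2
a=cv2.imread("pics/side_a.png")[70:210,280:430]; cv2.imwrite("pics/sa.png",cv2.resize(a,None,fx=4,fy=4,interpolation=cv2.INTER_CUBIC))
a=cv2.imread("pics/scene_a.png")[100:250,310:470]; cv2.imwrite("pics/sca.png",cv2.resize(a,None,fx=4,fy=4,interpolation=cv2.INTER_CUBIC))
E
```

```text
(no output)
```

View pics/sa.png

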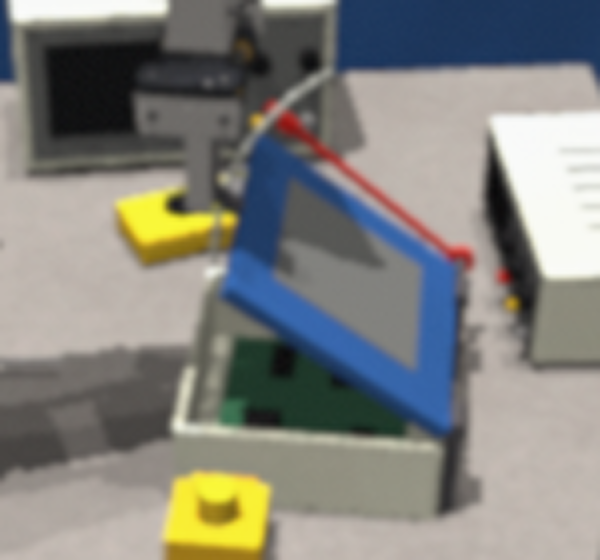

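View pics/sca.png

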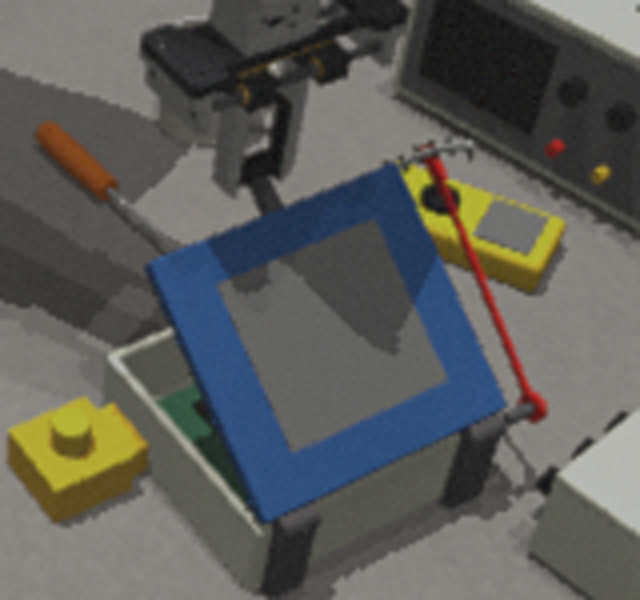

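```bash
cat > fit.py <<'E'
from h import *
from scipy.optimize import brentq, least_squares
yw=-0.184; ex=np.array([np.cos(yw),np.sin(yw),0]); ey=np.array([-np.sin(yw),np.cos(yw),0]); ez=np.array([0,0,1.]); H=np.array([705,134.7,77.5])
def pt(th,r,y,n=0): return H+ey*y+r*(-ex*np.cos(th)+ez*np.sin(th))+n*(ex*np.sin(th)+ez*np.cos(th))
def redfit(cam,tag):
    f=np.load(f"{cam}_{tag}.npz" if tag!="6" else f"{cam}6.npz"); P={k:f[k] for k in("fx","fy","cx","cy","T")}; im=f["im"].astype(float)
    w=np.clip(im[...,2]-np.maximum(im[...,0],im[...,1])-25,0,None)
    a,b=proj(cam,pt(.66,30,133),P),proj(cam,pt(.66,185,133),P); L=np.linalg.norm(b-a); t=(b-a)/L; nn=np.array([-t[1],t[0]])
    v,u=np.mgrid[0:400,0:640]; s=(u-a[0])*t[0]+(v-a[1])*t[1]; e=(u-a[0])*nn[0]+(v-a[1])*nn[1]
    k=(s>0)&(s<L)&(abs(e)<8)&(w>0)
    co=np.polyfit(s[k],e[k],1,w=np.sqrt(w[k])); dirn=t+co[0]*nn
    res=co[1]
    def g(th):
        p,q=proj(cam,pt(th,30,133),P),proj(cam,pt(th,185,133),P); d=q-p; return d[0]*dirn[1]-d[1]*dirn[0]
    th=brentq(g,.3,1.0); 
    # with offset: fit endpoints to line
    def g2(th):
        o=a+nn*co[1]; q=proj(cam,pt(th,185,133),P); return (q-o)[0]*dirn[1]-(q-o)[1]*dirn[0]
    print(cam,tag,"n",k.sum(),"theta(dir)",round(th,4),"theta(abs tip)",round(brentq(g2,.3,1.0),4),"line offset px",round(res,2),"sens",round((g(th+.01)-g(th-.01))/.02/L/np.linalg.norm(dirn),2))
    return th
if __name__=="__main__":
    for c in("scene","side"):
        for t in("6","a"): redfit(c,t)
E
python3 fit.py
```

```text
scene 6 n 144 theta(dir) 0.6691 theta(abs tip) 0.6626 line offset px -0.19 sens -0.61
scene a n 143 theta(dir) 0.6685 theta(abs tip) 0.6623 line offset px -0.19 sens -0.61
side 6 n 181 theta(dir) 0.6738 theta(abs tip) 0.6603 line offset px -0.6 sens -0.99
side a n 179 theta(dir) 0.6731 theta(abs tip) 0.6601 line offset px -0.58 sens -0.99
```

```bash
cat > lid.py <<'E'
from fit import *
def lidang(cam,tag,th0,sgn):
    f=np.load(f"{cam}_{tag}.npz" if tag!="6" else f"{cam}6.npz"); P={k:f[k] for k in("fx","fy","cx","cy","T")}; im=f["im"]
    hsv=cv2.cvtColor(im,cv2.COLOR_BGR2HSV); Z=cloud(cam,f["d"],P)-H; xt=Z@ex; yt=Z@ey; zt=Z[...,2]; dd=f["d"]
    r=-xt*np.cos(th0)+zt*np.sin(th0); n=xt*np.sin(th0)+zt*np.cos(th0)
    b=(abs(yt)<105)&(r>10)&(r<200)&(abs(n-6)<15)&(dd>0)&(hsv[...,0]>95)&(hsv[...,0]<125)&(hsv[...,1]>100)
    for _ in range(6):
        A=np.c_[r[b],yt[b],np.ones(b.sum())]; c=np.linalg.lstsq(A,n[b],rcond=None)[0]; e=n-(c[0]*r+c[1]*yt+c[2]); b=b&(abs(e)<3)
    # edge along lid x on side y=sgn*110
    g=cv2.cvtColor(im,cv2.COLOR_BGR2LAB)[...,2].astype(float)  # b channel: blue low
    best=[]
    from scipy.ndimage import map_coordinates
    for rr in np.linspace(40,185,30):
        ys=np.linspace(90,130,81); p=np.array([proj(cam,pt(th0,rr,sgn*y,c[2]),P) for y in ys]); val=map_coordinates(g,[p[:,1],p[:,0]],order=1)
        d=np.abs(np.gradient(cv2.GaussianBlur(val.reshape(1,-1),(1,1),0).ravel())); k=d.argmax(); 
        w=d[max(0,k-6):k+7]; best.append((p[max(0,k-6):k+7]*w[:,None]).sum(0)/w.sum())
    best=np.array(best); m=best.mean(0); 
    from numpy.linalg import svd
    keep=np.ones(len(best),bool)
    for _ in range(4):
        m=best[keep].mean(0); dr=svd(best[keep]-m)[2][0]; e=(best-m)@np.array([-dr[1],dr[0]]); keep=abs(e)<max(.5,1.5*np.std(e[keep]))
    def G(th):
        p,q=proj(cam,pt(th,40,sgn*110,c[2]),P),proj(cam,pt(th,185,sgn*110,c[2]),P); d=q-p; return d[0]*dr[1]-d[1]*dr[0]
    try: te=brentq(G,th0-.3,th0+.3)
    except Exception as x: te=np.nan
    print(cam,tag,"depth plane",round(th0+np.arctan(c[0]),4),"off",round(c[2],2),"n",b.sum(),"edge",sgn,round(te,4),"kept",keep.sum(),"rms",round(np.std(e[keep]),2))
if __name__=="__main__":
    for c in("scene","side"):
        for s in(-1,1):
            lidang(c,"6",0,s); lidang(c,"a",.62,s)
E
python3 lid.py
```

```text
scene 6 depth plane 0.0024 off 8.81 n 1533 edge -1 0.01 kept 29 rms 0.25
scene a depth plane 0.6118 off 7.72 n 1893 edge -1 0.6063 kept 23 rms 0.21
scene 6 depth plane 0.0024 off 8.81 n 1533 edge 1 -0.0114 kept 30 rms 0.1
scene a depth plane 0.6118 off 7.72 n 1893 edge 1 0.6036 kept 29 rms 0.13
side 6 depth plane -0.0015 off 5.8 n 1100 edge -1 -0.001 kept 26 rms 0.2
side a depth plane 0.6081 off 6.25 n 995 edge -1 0.6597 kept 21 rms 0.33
side 6 depth plane -0.0015 off 5.8 n 1100 edge 1 -0.0045 kept 20 rms 0.17
side a depth plane 0.6081 off 6.25 n 995 edge 1 0.5894 kept 23 rms 0.22
```

>>> {"api": "play_rows", "payload": {"motion": [0,0,0,-0.0056,-0.004,0,0.6,0,0,0,-0.0052,-0.0043,0,0.6,0,0,0,0,0,0,0.6]}}

```text
clock: 15.0
eef_pos: [516.2, 168.8, 212.4]
eef_rot: [2.11, 1.561, -2.783]
wrist_force: [-1.4, 0.2, -8.0]
finger_gap: 35.8
```

```bash
python3 - <<'E'
from meas import *
from lid import *
meas("b")
for c in("scene","side"):
    redfit(c,"b")
    for s in (-1,1): lidang(c,"b",.66,s)
print(pose()[0])
E
```

```text
TCP [516.159 168.796 212.384] F [-1.382  0.216 -7.996] gap 35.76279301357592 clock 15.0
theta from z 0.6741264665902251 from x 0.6662960197552331
scene arm 92 0.6857360325999687 0.8401940604878801 lid 2074 0.66032137327237 9.477150425663002 yt -111.94476115963883 105.9047683973715
side arm 39 0.6776970055596292 -1.9931705894633294 lid 976 0.6572619406627828 7.923522428234988 yt -111.8545906326984 100.62841837176455
scene b n 144 theta(dir) 0.6692 theta(abs tip) 0.6626 line offset px -0.2 sens -0.61
scene b depth plane 0.66 off 7.56 n 1897 edge -1 0.6717 kept 24 rms 0.23
scene b depth plane 0.66 off 7.56 n 1897 edge 1 0.657 kept 24 rms 0.13
side b n 161 theta(dir) 0.6723 theta(abs tip) 0.6613 line offset px -0.48 sens -0.99
side b depth plane 0.6552 off 6.55 n 953 edge -1 0.6579 kept 23 rms 0.02
side b depth plane 0.6552 off 6.55 n 953 edge 1 0.6516 kept 24 rms 0.21
[515.78  168.861 211.874]
```

>>> {"api": "play_rows", "payload": {"motion": [0,0,0,-0.0018,-0.0013,0,0.6,0,0,0,0,0,0,0.6,0,0,0,0,0,0,0.6]}}

```text
clock: 15.4
eef_pos: [516.9, 168.6, 213.3]
eef_rot: [2.084, 1.56, -2.81]
wrist_force: [-0.5, 1.7, -8.3]
finger_gap: 35.4
```

```bash
python3 - <<'E'
from meas import *
from lid import *
meas("c")
for c in("scene","side"):
    redfit(c,"c")
    for s in (-1,1): lidang(c,"c",.66,s)
print(pose()[0],pose()[2]["qd"])
a=cv2.imread("pics/side_c.png")[70:210,280:430]; cv2.imwrite("pics/sc.png",cv2.resize(a,None,fx=4,fy=4,interpolation=cv2.INTER_CUBIC))
E
```

```text
TCP [516.913 168.647 213.328] F [-0.521  1.652 -8.318] gap 35.445913570400045 clock 15.4
theta from z 0.6791074110775523 from x 0.6713964055499992
scene arm 94 0.6756612699608741 2.5101448666549646 lid 2075 0.6651543896994299 9.470470793143134 yt -111.96126494616453 106.27489960546123
side arm 38 0.6966346104298 -6.368034415752636 lid 1001 0.6653377946801631 7.698139295811491 yt -111.94839024764718 101.05846128146847
scene c n 144 theta(dir) 0.6693 theta(abs tip) 0.6628 line offset px -0.19 sens -0.61
scene c depth plane 0.6655 off 7.45 n 1919 edge -1 0.662 kept 25 rms 0.22
scene c depth plane 0.6655 off 7.45 n 1919 edge 1 0.6583 kept 26 rms 0.11
side c n 156 theta(dir) 0.6736 theta(abs tip) 0.6624 line offset px -0.48 sens -0.99
side c depth plane 0.6642 off 6.33 n 955 edge -1 0.6586 kept 27 rms 0.02
side c depth plane 0.6642 off 6.33 n 955 edge 1 0.6674 kept 27 rms 0.15
[516.934 168.651 213.377] [-0.001  0.001 -0.001  0.002  0.001  0.   ]
```

View pics/sc.png

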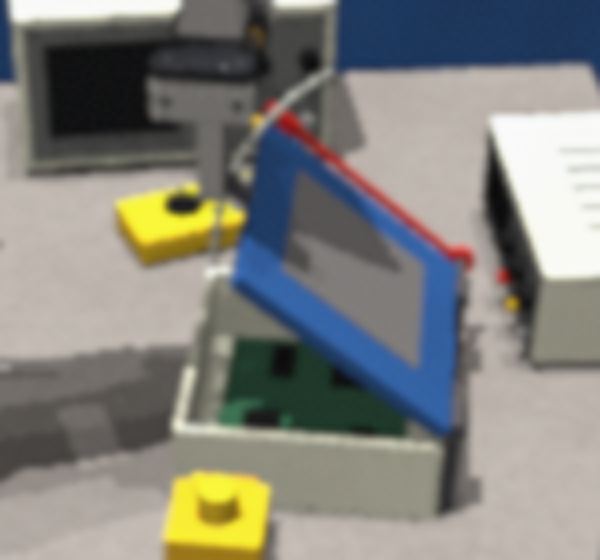

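Side view: the lid's left edge runs parallel to the red arm, and the plug is seated in the pod at the lower left. The lid measures 0.665 and the arm 0.667 rad, and both are steady.

```bash
python3 -c "
from h import *
q,R,s=pose();print(q,s['finger_gap'],s['clock'],s['wrist_force']);print(sign_off())"
```

```text
[516.93412992 168.65064524 213.37690528] 35.21676023022259 15.5 [-0.87181829  0.64064551 -8.01726701]
the job is handed in; nothing more can be done
None
```

I pushed the yellow plug fully home in the socket with the lid shut and let go of it. I then lifted the lid by its handle to the red arm's angle, and handed in at 15.5 s with the gripper still holding it.

**Plug:** I pressed it down to a wrist force of about 19 N. By depth, its head top stood 25 mm above the pod, which is the full head height, so it is seated. I gripped it three times in the bin before lifting it: first because the tool had drifted upward, then because the fingertips would have reached the pod before the plug seated.

**Lid:** the gripper closes on the bar's ends with 45 N, and the pose was steady at hand-in.

| Measurement | Lid (rad) | Red arm (rad) |
|---|---|---|
| Depth plane fit | 0.664–0.666 | – |
| Image edges or direction | 0.658–0.667 | 0.669–0.674 |
| Image position of the arm's tip | – | about 0.663 |
| Handle travel since gripping | 0.671–0.679 | – |

- **Disagreement:** the handle-travel figure reads 0.006–0.014 rad higher than the depth fit. I took this as uncertainty in where the lid stood when I gripped it, and went by the images.
- **Red arm:** a rough depth fit of the thin arm scattered between 0.66 and 0.70 rad, so I set it aside. The arm's image angle did not change during the lift.
- **Not checked:** I did not measure the other plugs or bench items again at the end. I saw no contact with them.

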